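# Release the blue bottom-bracket cartridge from the rocker-gate dispenser

## Task

Let the blue bottom-bracket cartridge out of the yellow dispenser: press down the red paddle of its own lane with the fingertips, so that the rocker lifts the gate, and keep it down until the cartridge has rolled into the trough at the low end. Then let the paddle come back up so that the gate is shut again. Leave the orange cartridge and its lever alone, do not touch the cartridges or the gates themselves, and do not disturb the loose parts lying around.

Things in the scene. Friction and masses are not known exactly. Their poses are not given: they have to be found in the camera images.
- dispenser: Yellow-walled metal dispenser, fixed, 326 x 254 mm, 118 mm high. Origin on the table under its middle; x runs down the lanes to the trough, y to the left lane, z up. Two lanes, centre lines at y = +62 (left) and -62 mm (right), 118 mm wide inside, on a ramp falling 12 degrees to +x. Each has a rocker lever: red paddle on its -x end, gate on its +x end. Cartridges wait behind the gates at x = 11 mm.
- pivot (a point): Middle of the common pivot line of both levers, 45 mm towards -x of the dispenser's origin, 105 mm above the table; upright cheeks beside the levers there are 118 mm high. At the other end of the lanes, the trough is the low end of the ramp before a 55 mm high end wall; a cartridge at rest there has its centre 131 mm to +x of the dispenser's origin and 35 mm above the table.
- paddle_left (a point): Red plastic paddle of the left lane's lever, 44 mm (x) by 36 mm (y), 8 mm thick. Origin at the centre of its top face, z out of that face; at rest level, 113 mm above the table and 150 mm behind the dispenser's origin (-x), 105 mm from the pivot. Free space under it; fully pressed its centre sinks about 45 mm and it slopes 26 degrees.
- paddle_right (a point): Red plastic paddle of the right lane's lever, same as the left one.
- gate_left (a point): Dark steel gate plate of the left lane, 40 mm wide, 4 mm thick, 60 mm high, on the +x end of the left lever. Origin at the middle of its lower edge; at rest 10 mm above the ramp. It lets the cartridge pass from about 0.3 rad of its lever.
- gate_right (a point): Gate plate of the right lane, same as the left one.
- lever_left (a joint): Angle of the left lever, rad: 0 = at rest, gate shut; grows as the paddle goes down and the gate rises; stop at 0.45. A spring and the gate's weight bring it back; pressing at the paddle centre takes about 2.5 N at first and 5.5 N fully down.
- lever_right (a joint): Angle of the right lever, rad; same as the left one.
- blue_cartridge_center (a point): Centre of the blue cartridge: a loose cylinder 36 mm in diameter and 68 mm long, blue with dark ends, steel spindle 16 mm thick and 106 mm long through it, about 0.25 kg. Its axis lies across the lane. It starts in the left or the right lane.
- blue_cartridge: The blue cartridge itself; origin at its centre (turns as it rolls).
- orange_cartridge_center (a point): Centre of the orange cartridge, same size, in the other lane; it stays there.
- bell: Green plastic bicycle bell, loose, 56 mm across, 38 mm high; origin under its centre.
- pedal: Steel pedal, loose, 70 x 90 mm, 24 mm high, with a spindle stub of 22 mm along +y; origin under its centre.
- hanger: Blue derailleur hanger, loose, about 55 x 30 mm, 8 mm thick, lying flat in front of the paddles; origin under its middle.
- orange_cartridge: The orange cartridge itself; origin at its centre.

How it is judged:
On the way, in this order (a step that is already met when the one before it is completed fails the run):
1. the paddle of the blue cartridge's lane is pressed down by the fingers and its gate is rising, the cartridge still behind it (x of blue_cartridge_center in the frame of dispenser below 0.06 m and ((y of blue_cartridge_center in the frame of dispenser above 0 m and value of joint lever_left above 0.12 rad and contact force between the fingers and lever_left_c0 above 0.5 N) or (y of blue_cartridge_center in the frame of dispenser below 0 m and value of joint lever_right above 0.12 rad and contact force between the fingers and lever_right_c0 above 0.5 N))).
2. the blue cartridge has rolled into the trough while the paddle is still held down (x of blue_cartridge_center in the frame of dispenser above 0.1 m and ((y of blue_cartridge_center in the frame of dispenser above 0 m and value of joint lever_left above 0.12 rad and contact force between the fingers and lever_left_c0 above 0.5 N) or (y of blue_cartridge_center in the frame of dispenser below 0 m and value of joint lever_right above 0.12 rad and contact force between the fingers and lever_right_c0 above 0.5 N))).
At the end, for the whole second after the job is handed in: The blue cartridge lies at rest in the trough at the low end of its lane (centre at least 100 mm down-lane of the dispenser's origin), the orange one still waits behind its gate, and both levers are back at rest (below 0.04 rad) (x of blue_cartridge_center in the frame of dispenser between 0.1 and 0.15 m and y of blue_cartridge_center in the frame of dispenser between -0.124 and 0.124 m and z of blue_cartridge_center in the frame of dispenser between 0.02 and 0.055 m and linear speed of blue_cartridge below 0.03 m/s and x of orange_cartridge_center in the frame of dispenser between -0.04 and 0.035 m and z of orange_cartridge_center in the frame of dispenser between 0.04 and 0.08 m and value of joint each of lever_left, lever_right below 0.04 rad); the robot touches nothing.
It fails at once if the orange cartridge's lever is pressed (over 0.08 rad) ((y of blue_cartridge_center in the frame of dispenser above 0 m and value of joint lever_right above 0.08 rad) or (y of blue_cartridge_center in the frame of dispenser below 0 m and value of joint lever_left above 0.08 rad)).
It fails at once if a cartridge is touched by the robot (contact force between any of the fingers, the arm and blue_cartridge above 0.5 N or contact force between any of the fingers, the arm and orange_cartridge above 0.5 N).
It fails at once if a gate is touched by the robot (contact force between any of the fingers, the arm and lever_left_c1 above 0.5 N or contact force between any of the fingers, the arm and lever_right_c1 above 0.5 N).
It fails at once if a cartridge is lifted (centre over 90 mm above the table) (height (world z) of any of blue_cartridge_center, orange_cartridge_center above 0.09 m).
It fails at once if a loose part nearby is moved by more than 15 mm (distance of any of bell, pedal, hanger from where it was at the start of the episode above 0.015 m).
It also fails if it takes over 29 s, if anything falls off the work surface, if the arm or the gripper's body presses on something with over 40 N, if the wrist force passes 120 N, or if a joint passes its speed limit or range.

## Robot

A 6-joint arm with a two-finger parallel gripper is mounted at the origin on the work surface. World frame = base frame: x ahead of the robot, y to its left, z up, the work surface at z = 0. Lengths are in m, angles in rad, forces in N, time in s.
With the tool pointing down it reaches from about 0.425 to 1.125 m from the base axis. Payload 14.9 kg.
Tool frame: the origin (TCP) lies between the finger pads; the fingertips stand 25 mm ahead of it and the grasp point (between the pads) lies 6 mm ahead of it; z points along the fingers, y is the direction in which the jaws open and shut (so a half turn about z gives the same grasp; the last joint's range is limited). The gripper opens to 91 mm and grips with 3 to 60 N. Pads are 32 mm wide; open, the fingers measure 118 mm over their backs; the gripper's body (76 mm by 178 mm) begins 60 mm behind the grasp point.
Start: joints at [1.111, 0.379, 1.734, -0, 1.028, -0.033], TCP at [0.29, 0.637, 0.239] pointing down, gripper open.
Joint ranges: [-2.77, 2.77], [-0.74, 2.19], [0, 2.66], [-1.06, 4.2], [0.31, 2.87], [-3.08, 3.08]. Speed limits (rad/s): [1.89, 1.89, 2.39, 3.14, 3.14, 3.14].

## Interface

Orientations are given as a unit quaternion [x, y, z, w].
In Python, from rig import env, optics, sign_off gives the robot as it stands. The module is installed in compiled form; this text tells all that it offers.
- The arm moves only by the tool servo_tool, never from a script. Its argument "motion" is a list of rows, each an object of numbers: "x", "y", "z": the shift along the tool's x, y, z in cm; "rx", "ry", "rz": the turn, a rotation vector about the tool's x, y, z in degrees; "hand": the opening, from 0 (shut) to 1 (fully open). In form: [{"x": .., "y": .., "z": .., "rx": .., "ry": .., "rz": .., "hand": ..}, ...]. A call has 1 to 5 rows; each row shifts and turns the commanded pose from where the row before left it, along the tool's axes as they then stand; what a row does not reach is not made up. A row lasts 1/12 s, in which the tool goes at most 41.7 mm and 7.16 degrees, less where a joint would pass 70% of its speed; a pose out of reach is approached as far as the arm can. A call with a gripper value outside its range is refused whole. The fingers move at their own pace and stop on an object; "newtons" is the grip in N (left out, the last holds). Time passes only in rows, so rows that do not move let the fingers close. It gives the time, the measured TCP pose, the force and the opening at its end, in the units of the state.
- env.get_state(): the state, without advancing time (a new reading comes with each control period).
- optics.grab_frame(name): name is "side" or "top"; returns a dict with "image" (420x560x3 uint8, red, green, blue), "range_z" (420x560 float32, m along the optical axis (not along the pixel's ray), 0 where there is no reading), "camera_matrix" (3x3 intrinsics, pixels), "D" ([k1, k2, p1, p2, k3] as OpenCV has them; the pictures are not rectified), "xyz" and "rotation" of the camera in the world. Camera axes: x right, y down, z forward; pixel columns grow to the right and rows downward; lengths in m; the calibration is good to about 2 mm. A picture is of the moment at which its call begins.
- sign_off(): hands the job in, once; it reports no verdict.
The state is a dict: "t": time; "joint_positions": joint angles; "qvel": joint speeds; "joint_efforts": joint torques, N m; "ee_pos": TCP position; "tool_rot": TCP orientation; "wrist_force": force on the tool from outside, world axes, zero at the start; "ft_torque": the same for the moment, N m; "finger_gap": finger opening in m.
Only numpy, scipy, OpenCV 4.12 (cv2) and the standard library are available. Lean on these libraries where they do the work, as an engineer would, in place of code of your own. Each camera call takes 0.05 s, during which the arm holds its last target.

## Working session

There is one attempt and no reset: what is moved stays moved. The work goes in short steps, Python scripts to look and compute and a tool call to move; the robot and the scene stay as the last step left them, time stands still between calls to the robot, and variables do not carry over. Pictures are saved under pics/ and viewed, and the job is handed in when it is done.

Besides the shell and the picture viewer there is one more tool, called after ">>>" as name(argument=value, ...), one argument or row to a line, values as JSON. servo_tool: Moves the arm, as the interface text tells. Its arguments: {"type":"object","properties":{"motion":{"type":"array"},"newtons":{"type":"number"}},"required":["motion"]}

```bash
mkdir -p pics; cat > h.py <<'E'
from rig import env, optics
import numpy as np, cv2, pickle
def grab(n,tag):
    f=optics.grab_frame(n); cv2.imwrite(f"pics/{tag}.png",f["image"][:,:,::-1]); pickle.dump(f,open(f"{tag}.pkl","wb")); return f
def pts(f,uv):
    uv=np.array(uv,float).reshape(-1,1,2)
    n=cv2.undistortPoints(uv,np.array(f["camera_matrix"]),np.array(f["D"])).reshape(-1,2)
    R=np.array(f["rotation"]); 
    return np.c_[n,np.ones(len(n))]@R.T, np.array(f["xyz"])
def plane(f,uv,z):
    d,o=pts(f,uv); return o+d*((z-o[2])/d[:,2])[:,None]
def depth(f,uv):
    d,o=pts(f,uv); uv=np.array(uv,int).reshape(-1,2)
    return o+d*f["range_z"][uv[:,1],uv[:,0]][:,None]
E
python3 - <<'E'
from h import *
print(env.get_state())
for n in("side","top"):
    f=grab(n,n+"0"); print(n,f["xyz"],f["rotation"],f["camera_matrix"],f["D"])
E
```

```text
{'t': 0.0, 'joint_positions': array([ 1.11068353e+00,  3.79405553e-01,  1.73475834e+00, -1.29586990e-05,
        1.02851696e+00, -3.33132798e-02]), 'qvel': array([-0.00107508,  0.00049148,  0.00052742,  0.00090269,  0.00118732,
        0.00023422]), 'joint_efforts': array([-3.74311567e-04, -7.63722539e+01, -4.34354496e+01,  6.51458278e-02,
        4.24829498e-02, -7.41623876e-05]), 'ee_pos': array([0.28962726, 0.63687545, 0.23830146]), 'tool_rot': array([ 2.11780456e-01,  9.77317114e-01, -5.28983169e-04, -1.27499811e-04]), 'wrist_force': array([-1.75649016,  0.08163404, -0.39757103]), 'ft_torque': array([-0.02224242, -0.06519141, -0.01264167]), 'finger_gap': 0.0907573381722289}
side [0.50396487 0.74064522 0.77246966] [-0.07197055  0.91531588 -0.39530462  0.02741047] [[492.85884916   0.         280.08559764]
 [  0.         492.85884916 212.78255711]
 [  0.           0.           1.        ]] [-0.09508117  0.          0.          0.          0.        ]
top [0.44801167 0.02795937 1.01515735] [ 0.70854574 -0.70128208  0.05049945 -0.06013466] [[404.37583041   0.         277.7997    ]
 [  0.         404.37583041 208.40984768]
 [  0.           0.           1.        ]] [-0.08785109  0.          0.          0.          0.        ]
```

Rotation is a quaternion; fix helper and view.

```bash
sed -i 's/R=np.array(f\["rotation"\]); /R=Rotation.from_quat(f["rotation"]).as_matrix()/; 1i from scipy.spatial.transform import Rotation' h.py
```

```text
(no output)
```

View pics/side0.png

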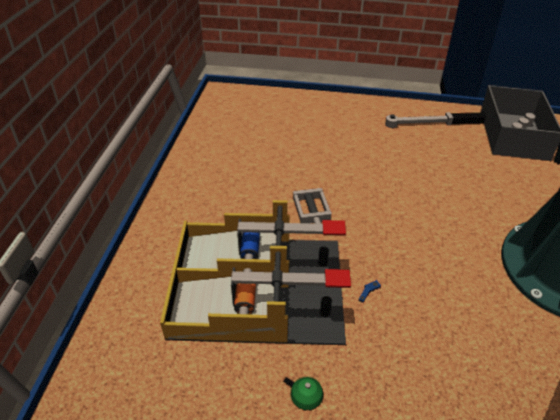

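View pics/top0.png

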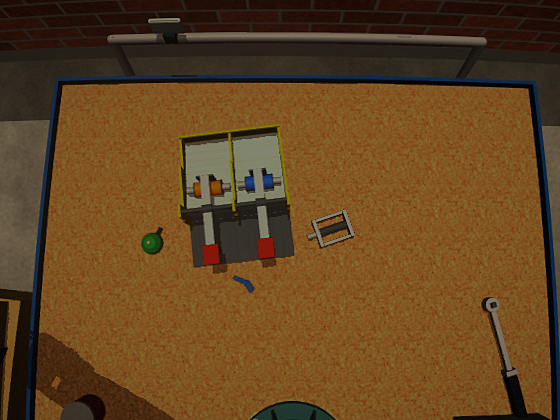

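The top view shows the dispenser with its trough away from the robot. Blue (260,182) is in the right lane with its paddle at (266,247), and the orange paddle is at (211,254). The bell is at (152,243), the pedal at (332,229) and the hanger at (244,284).

```bash
python3 - <<'E'
from h import *
for n in("side","top"):
    f=pickle.load(open(n+"0.pkl","rb")); hsv=cv2.cvtColor(f["image"],cv2.COLOR_RGB2HSV); 
    m=(((hsv[...,0]<4)|(hsv[...,0]>176))&(hsv[...,1]>200)&(hsv[...,2]>90)).astype(np.uint8)
    k,l,s,c=cv2.connectedComponentsWithStats(m)
    for i in range(1,k):
        if s[i,4]>60:
            cnt,_=cv2.findContours((l==i).astype(np.uint8),0,1); box=cv2.boxPoints(cv2.minAreaRect(cnt[0]))
            print(n,s[i],c[i],plane(f,[c[i]],.113),depth(f,[c[i]]),"\n",plane(f,box,.113).round(4))
    for name,lo,hi in(("blue",105,130),("orange",6,14)):
        m=((hsv[...,0]>=lo)&(hsv[...,0]<=hi)&(hsv[...,1]>190)&(hsv[...,2]>60)).astype(np.uint8)
        k,l,s,c=cv2.connectedComponentsWithStats(m)
        for i in range(1,k):
            if 60<s[i,4]<900: print(name,s[i],c[i],depth(f,[c[i]]))
E
```

```text
side [323 220  22  15 280] [333.93571429 227.25714286] [[0.49999444 0.07188032 0.113     ]] [[0.49998652 0.07054659 0.1116848 ]] 
 [[0.5206 0.091  0.113 ]
 [0.5222 0.0547 0.113 ]
 [0.4804 0.052  0.113 ]
 [0.48   0.0883 0.113 ]]
side [325 269  25  18 391] [337.63938619 277.7314578 ] [[0.48438043 0.19356554 0.113     ]] [[0.48425379 0.190028   0.10873571]] 
 [[0.5076 0.1774 0.113 ]
 [0.4661 0.1709 0.113 ]
 [0.464  0.2086 0.113 ]
 [0.5043 0.2149 0.113 ]]
blue [241 233  17  18 218] [249.76605505 241.18348624] [[0.65811216 0.10022195 0.07755337]]
orange [234 284  21  20 303] [244.94059406 292.46534653] [[0.64230022 0.22248789 0.07653381]]
top [257 238  18  20 282] [265.38652482 247.40070922] [[0.5022263  0.06776212 0.113     ]] [[0.50214617 0.06770328 0.11433345]] 
 [[0.5209 0.0882 0.113 ]
 [0.5256 0.0536 0.113 ]
 [0.4829 0.0477 0.113 ]
 [0.4782 0.0821 0.113 ]]
top [202 244  18  21 270] [210.7962963  254.10740741] [[0.48578691 0.1894732  0.113     ]] [[0.48573934 0.18926981 0.11413609]] 
 [[0.5054 0.2102 0.113 ]
 [0.5093 0.175  0.113 ]
 [0.4665 0.1693 0.113 ]
 [0.4625 0.2043 0.113 ]]
blue
[... 1338 characters left out ...]
55e-01 -3.12809857e-04]]
orange [202 322  13  18  67] [208.94029851 331.41791045] [[0.30103421 0.2081917  0.00123758]]
orange [301 324  26  22 109] [313.23853211 335.65137615] [[ 0.29504708 -0.04711397  0.00274015]]
orange [357 333  26  14  90] [367.35555556 339.47777778] [[ 0.2867102  -0.17892709  0.00412896]]
orange [407 332  19  14  70] [415.05714286 338.85714286] [[ 0.28685967 -0.29854694 -0.00196763]]
orange [455 332  19  14  71] [463.5915493  338.11267606] [[ 0.28745664 -0.42120324 -0.00133238]]
orange [307 383  19  11  65] [314.30769231 389.46153846] [[ 0.16744099 -0.05015999  0.00305756]]
orange [357 384  20  14  79] [365.87341772 390.32911392] [[ 0.1645774  -0.17548174 -0.00081484]]
```

Blue paddle centre is about (0.501, 0.070, 0.113). The paddle spacing measures 123 mm against 124 expected, dispenser yaw is about 7.8°, and blue sits 162 mm down-lane of it, as it should. I aim 10 mm behind the paddle centre with the fingers shut.

>>> servo_tool(
  motion=[
    {"x": -2.1, "y": -2.17, "hand": 0},
    {"x": -2.1, "y": -2.17, "hand": 0},
    {"x": -2.1, "y": -2.17, "hand": 0},
    {"x": -2.1, "y": -2.17, "hand": 0},
    {"x": -2.1, "y": -2.17, "hand": 0},
  ],
  newtons=10,
)

```text
validation failed for argument at $.mo...
```

>>> servo_tool(
  motion=[
    {"x": -2.1, "y": -2.17, "hand": 0},
    {"x": -2.1, "y": -2.17, "hand": 0},
    {"x": -2.1, "y": -2.17, "hand": 0},
    {"x": -2.1, "y": -2.17, "hand": 0},
    {"x": -2.1, "y": -2.17, "hand": 0},
  ],
)

```text
validation failed for argument at $.mo...
```

>>> servo_tool(
  motion=[
    {"x": -2.1, "y": -2.17, "hand": 0},
    {"x": -2.1, "y": -2.17, "hand": 0},
    {"x": -2.1, "y": -2.17, "hand": 0},
    {"x": -2.1, "y": -2.17, "hand": 0},
    {"x": -2.1, "y": -2.17, "hand": 0},
  ],
)

```text
validation failed for argument at $.mo...
```

>>> servo_tool(
  motion=[
    {"x": -2.1, "y": -2.17, "z": 0, "rx": 0, "ry": 0, "rz": 0, "hand": 0},
    {"x": -2.1, "y": -2.17, "z": 0, "rx": 0, "ry": 0, "rz": 0, "hand": 0},
    {"x": -2.1, "y": -2.17, "z": 0, "rx": 0, "ry": 0, "rz": 0, "hand": 0},
    {"x": -2.1, "y": -2.17, "z": 0, "rx": 0, "ry": 0, "rz": 0, "hand": 0},
    {"x": -2.1, "y": -2.17, "z": 0, "rx": 0, "ry": 0, "rz": 0, "hand": 0},
  ],
  newtons=10,
)

```text
t: 0.52
ee_pos: [0.3405, 0.4935, 0.2386]
tool_rot: [0.212, 0.977, -0.0, -0.0]
wrist_force: [0.5, -0.3, -0.3]
finger_gap: 0.0608
```

>>> servo_tool(
  motion=[
    {"x": -2.1, "y": -2.17, "z": 0, "rx": 0, "ry": 0, "rz": 0, "hand": 0},
    {"x": -2.1, "y": -2.17, "z": 0, "rx": 0, "ry": 0, "rz": 0, "hand": 0},
    {"x": -2.1, "y": -2.17, "z": 0, "rx": 0, "ry": 0, "rz": 0, "hand": 0},
    {"x": -2.1, "y": -2.17, "z": 0, "rx": 0, "ry": 0, "rz": 0, "hand": 0},
    {"x": -2.1, "y": -2.17, "z": 0, "rx": 0, "ry": 0, "rz": 0, "hand": 0},
  ],
)

```text
t: 0.93
ee_pos: [0.3912, 0.3513, 0.2388]
tool_rot: [0.212, 0.977, -0.0, -0.0]
wrist_force: [0.2, 0.4, 0.2]
finger_gap: 0.0276
```

>>> servo_tool(
  motion=[
    {"x": -2.1, "y": -2.17, "z": 0, "rx": 0, "ry": 0, "rz": 0, "hand": 0},
    {"x": -2.1, "y": -2.17, "z": 0, "rx": 0, "ry": 0, "rz": 0, "hand": 0},
    {"x": -2.1, "y": -2.17, "z": 0, "rx": 0, "ry": 0, "rz": 0, "hand": 0},
    {"x": -2.1, "y": -2.17, "z": 0, "rx": 0, "ry": 0, "rz": 0, "hand": 0},
    {"x": -2.1, "y": -2.17, "z": 0, "rx": 0, "ry": 0, "rz": 0, "hand": 0},
  ],
)

```text
t: 1.35
ee_pos: [0.4419, 0.2091, 0.2389]
tool_rot: [0.212, 0.977, -0.0, -0.0]
wrist_force: [0.2, -0.2, 0.2]
finger_gap: 0.0004
```

>>> servo_tool(
  motion=[
    {"x": -2.1, "y": -2.17, "z": 0, "rx": 0, "ry": 0, "rz": 0, "hand": 0},
    {"x": -2.1, "y": -2.17, "z": 0, "rx": 0, "ry": 0, "rz": 0, "hand": 0},
    {"x": -2.1, "y": -2.17, "z": 0, "rx": 0, "ry": 0, "rz": 0, "hand": 0},
    {"x": -2.1, "y": -2.17, "z": 0, "rx": 0, "ry": 0, "rz": 0, "hand": 0},
    {"x": -2.1, "y": -2.17, "z": 0, "rx": 0, "ry": 0, "rz": 0, "hand": 0},
  ],
)

```text
t: 1.77
ee_pos: [0.4925, 0.0668, 0.2389]
tool_rot: [0.212, 0.977, -0.0, -0.0]
wrist_force: [0.0, 0.4, 0.2]
finger_gap: 0.0006
```

>>> servo_tool(
  motion=[
    {"x": 0, "y": 0, "z": 0, "rx": 0, "ry": 0, "rz": -6.5, "hand": 0},
    {"x": 0, "y": 0, "z": 0, "rx": 0, "ry": 0, "rz": -6.5, "hand": 0},
    {"x": 0, "y": 0, "z": 0, "rx": 0, "ry": 0, "rz": -6.5, "hand": 0},
    {"x": 0, "y": 0, "z": 0, "rx": 0, "ry": 0, "rz": -6.5, "hand": 0},
    {"x": 0, "y": 0, "z": 0, "rx": 0, "ry": 0, "rz": -6.3, "hand": 0},
  ],
)

```text
t: 2.18
ee_pos: [0.4922, 0.0681, 0.2387]
tool_rot: [-0.071, 0.997, -0.0, -0.0]
wrist_force: [-0.2, -0.9, -0.1]
finger_gap: 0.0006
```

```bash
python3 - <<'E'
from h import *
s=env.get_state(); print(s["t"],s["joint_positions"],s["ee_pos"],s["wrist_force"],s["finger_gap"]); R=Rotation.from_quat(s["tool_rot"]).as_matrix(); print(R.round(4))
d=np.array([.491,.0685,.150])-s["ee_pos"]; print(R.T@d*100)
grab("side","side1");grab("top","top1")
E
```

```text
2.1833 [ 9.06402776e-02  5.43549074e-02  2.13867338e+00 -9.20787504e-06
  9.49084999e-01 -1.62246178e+00] [0.49223731 0.06813332 0.23870051] [-0.19376691 -0.89602642 -0.10058563] 0.0005727864611490775
[[-9.899e-01 -1.418e-01 -5.000e-04]
 [-1.418e-01  9.899e-01 -1.000e-04]
 [ 5.000e-04  0.000e+00 -1.000e+00]]
[0.11266446 0.05367373 8.87011186]
```

View pics/side1.png

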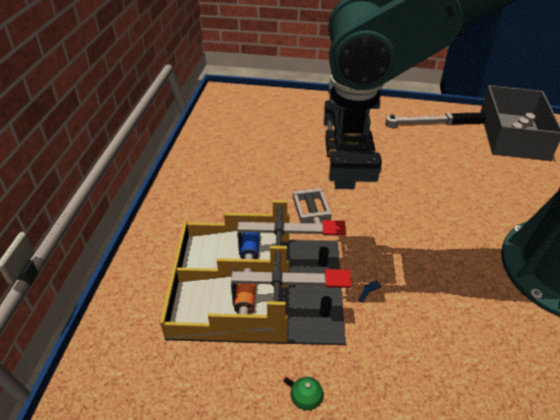

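The fingers are shut above the blue lane's paddle (tips near (343,185) in the side view), with everything else untouched. Lowering to just above the paddle.

>>> servo_tool(
  motion=[
    {"x": 0.1, "y": 0, "z": 2.5, "rx": 0, "ry": 0, "rz": 0, "hand": 0},
    {"x": 0, "y": 0, "z": 2.5, "rx": 0, "ry": 0, "rz": 0, "hand": 0},
    {"x": 0, "y": 0, "z": 2.5, "rx": 0, "ry": 0, "rz": 0, "hand": 0},
    {"x": 0, "y": 0, "z": 1.3, "rx": 0, "ry": 0, "rz": 0, "hand": 0},
    {"x": 0, "y": 0, "z": 0, "rx": 0, "ry": 0, "rz": 0, "hand": 0},
  ],
)

```text
t: 2.7
ee_pos: [0.4897, 0.068, 0.1483]
tool_rot: [-0.066, 0.998, -0.0, -0.002]
wrist_force: [0.2, 0.3, -0.8]
finger_gap: 0.0004
```

```bash
python3 - <<'E'
from h import *
s=env.get_state(); print(s["t"],s["ee_pos"],s["wrist_force"])
f=grab("side","side2")
cv2.imwrite("pics/side2c.png",cv2.resize(f["image"][130:330,200:420,::-1],None,fx=3,fy=3))
E
```

```text
2.7 [0.48970332 0.06801976 0.14826918] [ 0.19731483  0.33315131 -0.79841756]
```

View pics/side2c.png

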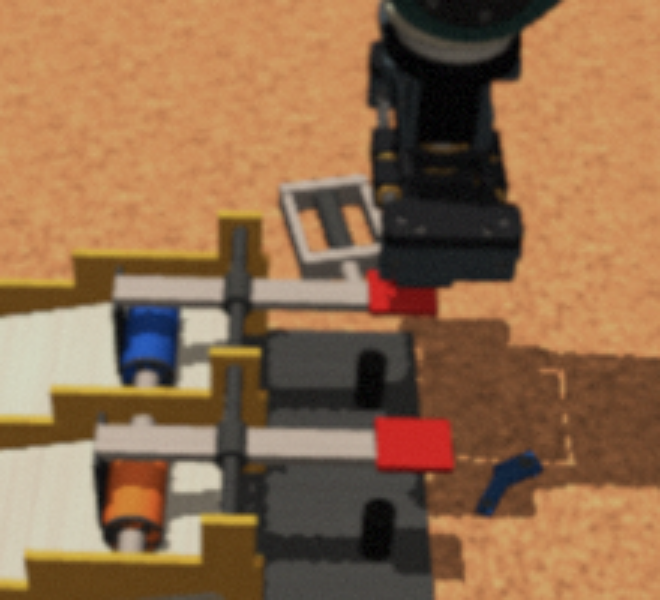

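The gripper hovers over the right-lane paddle, at crop (400,290); the orange paddle is clear. Pressing.

>>> servo_tool(
  motion=[
    {"x": 0, "y": 0, "z": 0.6, "rx": 0, "ry": 0, "rz": 0, "hand": 0},
    {"x": 0, "y": 0, "z": 0.6, "rx": 0, "ry": 0, "rz": 0, "hand": 0},
    {"x": 0, "y": 0, "z": 0.6, "rx": 0, "ry": 0, "rz": 0, "hand": 0},
    {"x": 0, "y": 0, "z": 0.6, "rx": 0, "ry": 0, "rz": 0, "hand": 0},
    {"x": 0, "y": 0, "z": 0, "rx": 0, "ry": 0, "rz": 0, "hand": 0},
  ],
)

```text
t: 3.17
ee_pos: [0.4915, 0.0682, 0.1263]
tool_rot: [-0.068, 0.998, 0.0, 0.0]
wrist_force: [0.6, 0.3, 0.9]
finger_gap: 0.0006
```

```bash
python3 - <<'E'
from h import *
s=env.get_state(); print(s["t"],s["ee_pos"],s["wrist_force"])
f=grab("side","side3")
cv2.imwrite("pics/side3c.png",cv2.resize(f["image"][130:330,200:420,::-1],None,fx=3,fy=3))
E
```

```text
3.1667 [0.49149272 0.06815303 0.12630095] [0.63105896 0.25304213 0.88225096]
```

View pics/side3c.png

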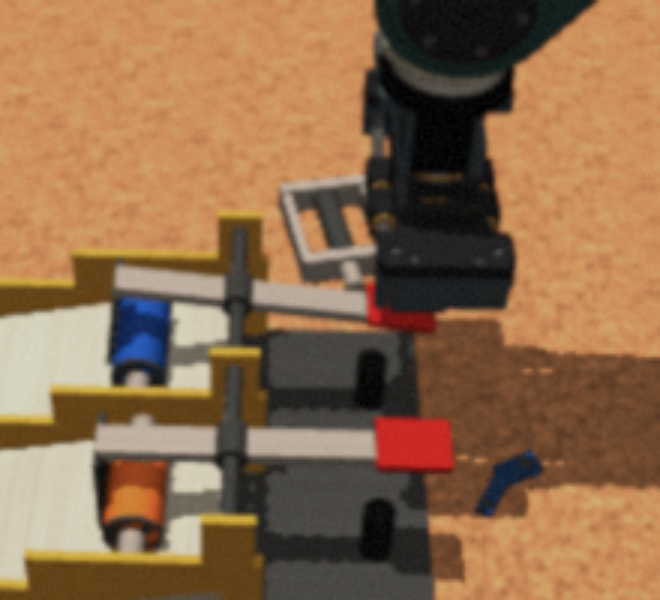

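The paddle is moving and the gate is rising, with the cartridge still behind it. Pressing further.

>>> servo_tool(
  motion=[
    {"x": 0, "y": 0, "z": 0.6, "rx": 0, "ry": 0, "rz": 0, "hand": 0},
    {"x": 0, "y": 0, "z": 0.7, "rx": 0, "ry": 0, "rz": 0, "hand": 0},
    {"x": 0, "y": 0, "z": 0.7, "rx": 0, "ry": 0, "rz": 0, "hand": 0},
    {"x": 0, "y": 0, "z": 0.7, "rx": 0, "ry": 0, "rz": 0, "hand": 0},
    {"x": 0, "y": 0, "z": 0.4, "rx": 0, "ry": 0, "rz": 0, "hand": 0},
  ],
)

```text
t: 3.63
ee_pos: [0.4917, 0.0682, 0.0952]
tool_rot: [-0.068, 0.998, 0.0, 0.0]
wrist_force: [0.4, 0.6, 6.6]
finger_gap: 0.0004
```

>>> servo_tool(
  motion=[
    {"x": 0, "y": 0, "z": 0, "rx": 0, "ry": 0, "rz": 0, "hand": 0},
    {"x": 0, "y": 0, "z": 0, "rx": 0, "ry": 0, "rz": 0, "hand": 0},
    {"x": 0, "y": 0, "z": 0, "rx": 0, "ry": 0, "rz": 0, "hand": 0},
    {"x": 0, "y": 0, "z": 0, "rx": 0, "ry": 0, "rz": 0, "hand": 0},
    {"x": 0, "y": 0, "z": 0, "rx": 0, "ry": 0, "rz": 0, "hand": 0},
  ],
)

```text
t: 4.05
ee_pos: [0.4912, 0.0681, 0.0958]
tool_rot: [-0.068, 0.998, -0.0, -0.0]
wrist_force: [-1.1, 0.8, 4.6]
finger_gap: 0.0005
```

```bash
python3 - <<'E'
from h import *
s=env.get_state(); print(s["t"],s["ee_pos"],s["wrist_force"])
f=grab("side","side4")
cv2.imwrite("pics/side4c.png",cv2.resize(f["image"][150:350,150:370,::-1],None,fx=3,fy=3))
E
```

```text
4.05 [0.49121877 0.06812713 0.09575703] [-1.09269654  0.82935425  4.6455205 ]
```

View pics/side4c.png

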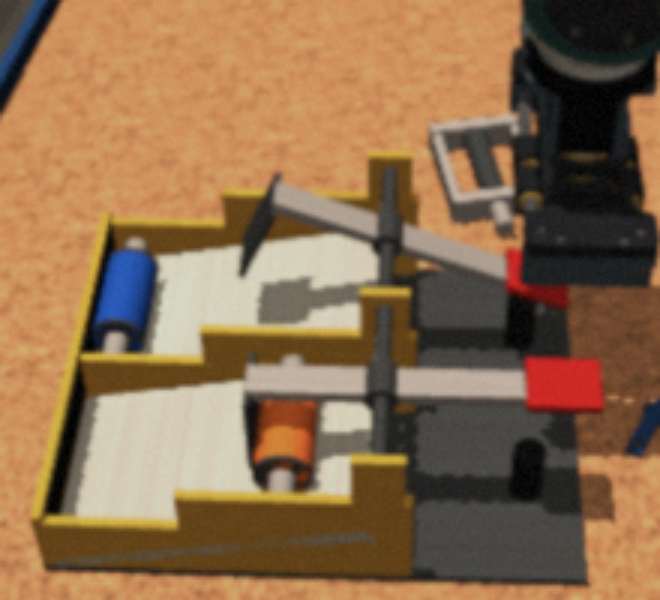

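The blue cartridge is in the trough (crop (125,295)) with the paddle still down at 4.6 N. I hold a little longer so it settles, check its position, then raise.

>>> servo_tool(
  motion=[
    {"x": 0, "y": 0, "z": 0, "rx": 0, "ry": 0, "rz": 0, "hand": 0},
    {"x": 0, "y": 0, "z": 0, "rx": 0, "ry": 0, "rz": 0, "hand": 0},
    {"x": 0, "y": 0, "z": 0, "rx": 0, "ry": 0, "rz": 0, "hand": 0},
    {"x": 0, "y": 0, "z": 0, "rx": 0, "ry": 0, "rz": 0, "hand": 0},
    {"x": 0, "y": 0, "z": 0, "rx": 0, "ry": 0, "rz": 0, "hand": 0},
  ],
)

```text
t: 4.52
ee_pos: [0.4912, 0.0681, 0.0958]
tool_rot: [-0.068, 0.998, -0.0, -0.0]
wrist_force: [-2.0, -0.8, 5.2]
finger_gap: 0.0002
```

>>> servo_tool(
  motion=[
    {"x": 0, "y": 0, "z": 0, "rx": 0, "ry": 0, "rz": 0, "hand": 0},
    {"x": 0, "y": 0, "z": 0, "rx": 0, "ry": 0, "rz": 0, "hand": 0},
    {"x": 0, "y": 0, "z": 0, "rx": 0, "ry": 0, "rz": 0, "hand": 0},
    {"x": 0, "y": 0, "z": 0, "rx": 0, "ry": 0, "rz": 0, "hand": 0},
    {"x": 0, "y": 0, "z": 0, "rx": 0, "ry": 0, "rz": 0, "hand": 0},
  ],
)

```text
t: 4.93
ee_pos: [0.4912, 0.0681, 0.0958]
tool_rot: [-0.068, 0.998, -0.0, -0.0]
wrist_force: [-2.0, -0.3, 5.2]
finger_gap: 0.0003
```

```bash
cat > chk.py <<'E'
from h import *
import sys
s=env.get_state(); print(s["t"],s["ee_pos"],s["wrist_force"])
pad=np.array([.501,.0698]); a=np.radians(7.8); ex=np.array([np.cos(a),np.sin(a)]); ey=np.array([-ex[1],ex[0]]); org=pad+.15*ex+.062*ey
for n in("side","top"):
    f=grab(n,n+sys.argv[1]); hsv=cv2.cvtColor(f["image"],cv2.COLOR_RGB2HSV)
    for name,lo,hi,z in(("blue",105,130,.042),("orange",5,12,.07)):
        m=((hsv[...,0]>=lo)&(hsv[...,0]<=hi)&(hsv[...,1]>190)&(hsv[...,2]>60)).astype(np.uint8)
        m[:120]=0;m[330:]=0;m[:,:170]=0;m[:,300:]=0
        k,l,st,c=cv2.connectedComponentsWithStats(m)
        for i in range(1,k):
            if st[i,4]>100:
                p=depth(f,[c[i]])[0]; q=p[:2]-org; print(n,name,st[i],"surface disp x,y,z",q@ex,q@ey,p[2])
E
python3 chk.py 5
```

```text
4.9333 [0.49122379 0.06812802 0.0958046 ] [-1.97843969 -0.25242804  5.24420756]
side blue [181 234  20  25 338] surface disp x,y,z 0.12806700178971597 -0.06333021198327715 0.0506333183871549
side orange [234 284  21  20 238] surface disp x,y,z 0.01038990114744133 0.06716594860717742 0.07542907131944543
top blue [243 131  24  11 193] surface disp x,y,z 0.13234381753175609 -0.06802921730973949 0.05219951275984813
```

Blue is at x ≈ 0.13, and its top surface at z ≈ 0.052 puts the centre at about 0.035. Letting the paddle up gently.

>>> servo_tool(
  motion=[
    {"x": 0, "y": 0, "z": -0.8, "rx": 0, "ry": 0, "rz": 0, "hand": 0},
    {"x": 0, "y": 0, "z": -0.8, "rx": 0, "ry": 0, "rz": 0, "hand": 0},
    {"x": 0, "y": 0, "z": -0.8, "rx": 0, "ry": 0, "rz": 0, "hand": 0},
    {"x": 0, "y": 0, "z": -0.8, "rx": 0, "ry": 0, "rz": 0, "hand": 0},
    {"x": 0, "y": 0, "z": -0.8, "rx": 0, "ry": 0, "rz": 0, "hand": 0},
  ],
)

```text
t: 5.45
ee_pos: [0.4916, 0.0682, 0.1371]
tool_rot: [-0.068, 0.998, 0.0, 0.0]
wrist_force: [-0.4, 0.1, 2.7]
finger_gap: 0.0005
```

>>> servo_tool(
  motion=[
    {"x": 0, "y": 0, "z": -1, "rx": 0, "ry": 0, "rz": 0, "hand": 0},
    {"x": 0, "y": 0, "z": -2, "rx": 0, "ry": 0, "rz": 0, "hand": 0},
    {"x": 0, "y": 0, "z": -2.5, "rx": 0, "ry": 0, "rz": 0, "hand": 0},
    {"x": 0, "y": 0, "z": -2.5, "rx": 0, "ry": 0, "rz": 0, "hand": 0},
    {"x": 0, "y": 0, "z": -2, "rx": 0, "ry": 0, "rz": 0, "hand": 0},
  ],
)

```text
t: 5.87
ee_pos: [0.492, 0.0682, 0.2385]
tool_rot: [-0.068, 0.998, 0.0, 0.001]
wrist_force: [0.5, -0.5, -0.2]
finger_gap: 0.0006
```

>>> servo_tool(
  motion=[
    {"x": 0, "y": 0, "z": 0, "rx": 0, "ry": 0, "rz": 0, "hand": 0},
    {"x": 0, "y": 0, "z": 0, "rx": 0, "ry": 0, "rz": 0, "hand": 0},
    {"x": 0, "y": 0, "z": 0, "rx": 0, "ry": 0, "rz": 0, "hand": 0},
    {"x": 0, "y": 0, "z": 0, "rx": 0, "ry": 0, "rz": 0, "hand": 0},
    {"x": 0, "y": 0, "z": 0, "rx": 0, "ry": 0, "rz": 0, "hand": 0},
  ],
)

```text
t: 6.28
ee_pos: [0.491, 0.0681, 0.2351]
tool_rot: [-0.068, 0.998, -0.0, -0.001]
wrist_force: [-0.4, -0.0, 0.2]
finger_gap: 0.0005
```

```bash
python3 chk.py 6; python3 - <<'E'
from h import *
f=pickle.load(open("side6.pkl","rb")); hsv=cv2.cvtColor(f["image"],cv2.COLOR_RGB2HSV)
m=(((hsv[...,0]<4)|(hsv[...,0]>176))&(hsv[...,1]>200)&(hsv[...,2]>60)).astype(np.uint8)
k,l,s,c=cv2.connectedComponentsWithStats(m)
for i in range(1,k):
    if s[i,4]>60: print(s[i],c[i],depth(f,[c[i]]))
E
```

```text
6.2833 [0.49099415 0.06810358 0.23505829] [-0.40958908 -0.02825212  0.19862123]
side blue [182 235  19  24 332] surface disp x,y,z 0.1278811291004938 -0.06325943374339077 0.050893279471272534
side orange [234 284  21  20 241] surface disp x,y,z 0.010220745081272927 0.06631512449632793 0.07383504653028428
top blue [243 131  24  11 178] surface disp x,y,z 0.1324401023398913 -0.06739830745392639 0.05346693591723206
[323 220  22  15 268] [333.55970149 227.17910448] [[0.50071021 0.07051722 0.1117502 ]]
[325 269  26  18 406] [337.80788177 277.87684729] [[0.48396303 0.19088035 0.10942908]]
```

View pics/side6.png

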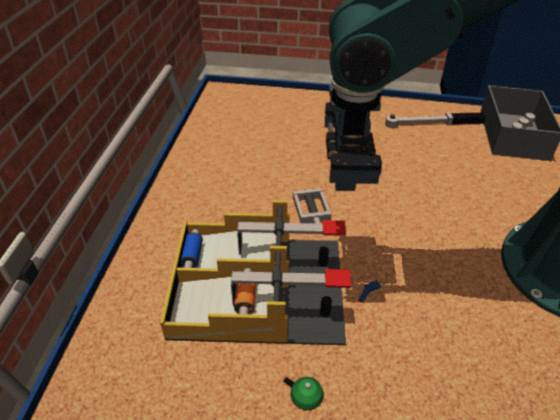

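The blue cartridge rests in the trough at (191,248). Both paddles, (334,227) and (338,278), are back at their starting pixels, orange is unmoved, and the arm is clear.

```bash
python3 -c "
from rig import sign_off
print(sign_off())"
```

```text
the job is handed in; nothing more can be done
None
```

The blue cartridge is in the trough and its gate is shut again, and I handed the job in at about 6.3 s of the 29 s allowed. With the fingers shut I pressed only the right-lane paddle, the blue cartridge's own. I held it down at about 5 N for over a second after the cartridge arrived, then let it up and raised the arm clear.

Last checks before hand-in:
- **Blue cartridge:** x is about 0.13 m in the dispenser frame and its centre is about 35 mm high. It stayed within measurement noise between two looks.
- **Levers:** the right (pressed) paddle is back within half a pixel of its start and the left one never moved, so both gates look shut. I judged this from the side camera only; the lever angles themselves can't be read.
- **Orange cartridge:** still waiting behind its gate at x of about 0.01 m. Only the side view confirmed this; my colour mask missed it in the last two top-view checks.
- **Loose parts:** bell, pedal and hanger look unmoved by eye in the side view; I did not measure them.
- **Contact:** the wrist force was near zero, so the arm touches nothing.

The first three move calls were refused because I had left out some fields; nothing moved and no time passed.

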